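Press the ham mould level in the twin-screw press

TASK

Push the closed ham mould along its rails until it is fully home against the back stop of the press. Then screw the press bar down by turning its two black knobs alternately in small steps, keeping the bar level (neither knob ever more than about a sixth of a turn ahead of the other), until the pad has met the lid and presses on it with about 60 N, and leave the bar level. The pad's height is not known, so feel for the moment it meets the lid; do not overtighten, and do not knock over or shove the sauce bottle and the jar beside the press.

Things in the scene. Friction and masses are not known exactly. Their poses are not given: they have to be found in the camera images.
- press: Low steel stand of the mould press, fixed, base plate 250 x 220 x 12 mm. Origin: on the table midway between the two screws. x points to the back stop, away from the open front (base from x -165 to +85 mm), y to the left screw, z up. Screws stand at x 0, y +85 (left) and -85 mm (right).
- back_stop (a point): Middle of the front face of the back stop (an upright steel lip 30 mm high on the base plate), 75 mm behind the press origin, 27 mm above the table. Two rails, 14 mm high above the plate, lead the mould to it with about 4 mm of play each side.
- mould_centre (a point): Centre (half-way up) of the closed ham mould: loose plain light-metal block 150 mm long (x) x 102 wide x 63 high, 0.37 to 0.6 kg, on the base plate between the rails; lid 75 mm above the table. Starts 20 to 45 mm short of home. Home: its end touches the back stop, this centre at press x 0. Its front face, 75 mm before the centre, is free to be pushed.
- mould: The same ham mould; origin at the centre of its underside.
- knob_left_grip (a point): On the axis of the left (+y) knob, 178 mm above the table: round black fluted knob, 40 mm diameter, 32 mm high (162 to 194 mm above the table), axis vertical, to be gripped at any angle; it stays at this height as it turns. Under it are its 14 mm screw and the bar.
- knob_right_grip (a point): The same for the right (-y) knob.
- knob_left (a joint): Turn of the left knob, rad, growing clockwise seen from above. Clockwise lowers its end of the bar 6 mm per rad. Starts at 0 (bar raised and level), range -0.4 to 5. Turning takes about 0.32 N m of friction plus about 0.003 N m per newton of pad force (0.5 N m in all at 60 N); compare readings after equal small steps. It stays where it is left.
- knob_right (a joint): The same for the right knob. With both turned equally the whole bar goes down 6 mm per rad; with one alone its middle goes down 3 mm per rad. Friction acts both ways, so readings compare best at rest after easing the knob back a few hundredths of a radian.
- bar: Light-metal press bar, 215 mm (y) x 34 x 22 mm high, carried by both screws. Origin: centre of its underside, 120 mm above the table with both knobs at 0. A stem with a spring and a round steel pad, 30 mm diameter, hangs under its middle.
- bar_middle (a point): Centre of the bar's top. The stem may be set higher or lower, so the pad's underside is 33.5 to 42.5 mm below the bar's underside (not measured): it meets the lid when the bar's underside is 108.5 to 117.5 mm above the table. From there the pad presses with about 12 N per mm that the bar's middle goes down: 60 N takes 5 mm more, about 0.85 rad on both knobs.
- sauce: Red sauce bottle, 52 mm diameter, 150 mm high, standing to the left of the press; origin at the centre of its underside. To be left alone.
- jar: Glass jar, 60 mm diameter, 85 mm high, standing to the right of the press; origin at the centre of its underside. To be left alone.
Things that resemble listed ones, but are neither listed nor needed, are in the scene too. What is shaped like the mould but red is not meant.

How it is judged:
On the way:
1. the mould is pushed home against the back stop (x of mould_centre in the frame of press above -0.004 m and contact force between bar and mould below 1 N), for 0.2 s.
At the end, for the whole second after the job is handed in: The mould stands at rest within 5 mm of the back stop, the bar's pad presses on its lid with 42 to 78 N, and the bar is level within 0.012 rad (the knobs within about 0.34 rad of each other) (x of mould_centre in the frame of press above -0.005 m and contact force between bar and mould between 42 and 78 N and angle between bar's own z axis and vertical below 0.012 rad and linear speed of mould below 0.01 m/s); the robot touches nothing.
It fails at once if the bar went out of square: over 0.041 rad, one knob over about 1.15 rad ahead (angle between bar's own z axis and vertical above 0.041 rad).
It fails at once if the pad pressed with over 100 N (contact force between bar and mould above 100 N).
It fails at once if the sauce bottle or the jar was knocked over or shoved over 30 mm (distance of any of sauce, jar from where it was at the start of the episode above 0.03 m or angle between any of sauce, jar's own z axis and vertical above 0.5 rad).
It also fails if it takes over 72 s, if anything falls off the work surface, if the arm or the gripper's body presses on something with over 40 N, if the wrist force passes 120 N, or if a joint passes its speed limit or range.

ROBOT

A 6-joint arm with a two-finger parallel gripper is mounted at the origin on the work surface. World frame = base frame: x ahead of the robot, y to its left, z up, the work surface at z = 0. Lengths are in m, angles in rad, forces in N, time in s.
With the tool pointing down it reaches from about 0.35 to 0.725 m from the base axis. Payload 6 kg.
Tool frame: the origin (TCP) lies midway between the tips of the shut fingers; the grasp point (between the pads) lies 19 mm behind it; x points along the fingers, y is the direction in which the jaws open and shut, and the axes are right-handed (so a half turn about x gives the same grasp; the last joint's range is limited). The gripper opens to 85 mm and grips with 20 to 120 N. Pads are 22 mm wide; open, the fingers measure 114 mm over their backs; the gripper's body (76 mm by 85 mm) begins 54 mm behind the grasp point. The pads swing forward as they close: fully open they stand 13 mm farther back than shut.
Start: joints at [-0.866, 0.04, 0.085, 0, -1.615, -0.334], TCP at [0.217, -0.559, 0.231] pointing down, gripper open.
Joint ranges: [-2.56, 2.56], [-1.29, 2.01], [-1.08, 1.49], [-3.29, 1.98], [-2.81, -0.18], [-2.99, 2.99]. Speed limits (rad/s): [2.57, 2.57, 3.01, 3.14, 3.14, 3.14].

INTERFACE

Orientations are given as a unit quaternion [w, x, y, z].
In Python, from bench import r, optics, ticket gives the robot as it stands. The module is installed in compiled form; this text tells all that it offers.
- The arm moves only by the tool apply_moves, never from a script. Its argument "commands" is a list of rows, each a list of 2 entries, a list of its own where there are three numbers: the shift along the world's x, y, z each as a share of 0.15 m, from -1 to 1, then the turn, a rotation vector about the world's x, y, z each as a share of 120 degrees, from -1 to 1. A call has 1 to 10 rows; each row is the pose to reach, as a shift and turn from the pose commanded when the call began; what a row does not reach only later rows make up. A row lasts 1/12 s, in which the tool goes at most 41.7 mm and 7.16 degrees, less where a joint would pass 70% of its speed; a pose out of reach is approached as far as the arm can. A call with a number of a shift or a turn outside -1 to 1 is refused whole. A call with a gripper value outside its range is refused whole. "gripper" is the finger opening in mm, from 0 to 85.4, set as the call begins (left out, the last holds). The fingers move at their own pace and stop on an object; "force" is the grip in N (left out, the last holds). Time passes only in rows, so rows that repeat a pose let the fingers close. It gives the time, the measured TCP pose, the force and the opening at its end, in the units of the state.
- r.state(): the state, without advancing time (a new reading comes with each control period).
- optics.camera(name): name is "scene" or "side" or "wrist"; returns a dict with "pixels" (400x640x3 uint8, red, green, blue), "fov_y" (degrees; the focal length in pixels is half the picture's height over the tangent of half this angle, whatever the lens; pixels are square), "cx", "cy" (the principal point, pixels), "rvec" (rotation vector, rad) and "tvec" (3), from world to camera coordinates, as OpenCV has them; the wrist camera has in their place "tool_from_camera" (4x4, takes a point from camera to tool coordinates, whose origin is the TCP and whose axes are the tool frame's). Camera axes: x right, y down, z forward; pixel columns grow to the right and rows downward; lengths in m; the calibration is good to about 2 mm. A picture is of the moment at which its call begins: read the wrist's pose just before it. There is no depth.
- ticket.finish_job(): hands the job in, once; it reports no verdict.
The state is a dict: "time": time; "joints": joint angles; "joint_velocities": joint speeds; "joint_efforts": joint torques, N m; "tool_pos": TCP position; "tool_rot": TCP orientation; "ft_force": force on the tool from outside, world axes, zero at the start; "moment": the same for the moment, N m; "width": finger opening in m.
Only numpy, scipy, OpenCV 4.12 (cv2) and the standard library are available. Lean on these libraries where they do the work, as an engineer would, in place of code of your own. Each camera call takes 0.05 s, during which the arm holds its last target. There are 200 camera calls.

## Working session

There is one attempt and no reset: what is moved stays moved. The work goes in short steps, Python scripts to look and compute and a tool call to move; the robot and the scene stay as the last step left them, time stands still between calls to the robot, and variables do not carry over. Pictures are saved under pics/ and viewed, about 8 in all and at most 12, crops included, and the job is handed in when it is done.

Besides the shell and the picture viewer there is one more tool, called after "Call:" by a JSON object that holds its "name" and its "arguments". apply_moves: Moves the arm, as the interface text tells. Its arguments: {"type":"object","properties":{"commands":{"type":"array"},"gripper":{"type":"number"},"force":{"type":"number"}},"required":["commands"]}

```bash
mkdir -p pics; python3 - <<'E'
from bench import r,optics
import cv2,numpy as np
s=r.state();print({k:np.round(v,3).tolist() for k,v in s.items()})
for n in("scene","side"):
    c=optics.camera(n);cv2.imwrite(f"pics/{n}0.png",c["pixels"][:,:,::-1])
    np.savez(n+"0.npz",**c)
    print(n,c["fov_y"],c["cx"],c["cy"],c["rvec"],c["tvec"])
E
```

```text
{'time': 0.0, 'joints': [-0.866, 0.041, 0.084, -0.0, -1.615, -0.334], 'joint_velocities': [0.001, -0.0, -0.0, -0.0, -0.0, -0.001], 'joint_efforts': [0.001, -36.82, 34.742, 6.932, -0.005, -0.0], 'tool_pos': [0.217, -0.559, 0.23], 'tool_rot': [0.695, -0.13, 0.695, 0.131], 'ft_force': [0.903, -0.45, -0.321], 'moment': [-0.024, -0.006, -0.059], 'width': 0.085}
scene 44.84790356862359 321.7164995749566 204.01435590407473 [ 2.12220752  0.77343183 -0.35437431] [-0.44009813 -0.13500815  1.56119784]
side 47.62694015344263 317.3171930741535 195.3392355472481 [ 0.58414121 -2.66042626  1.21455249] [0.54252021 0.25294717 1.01186599]
```

View pics/scene0.png

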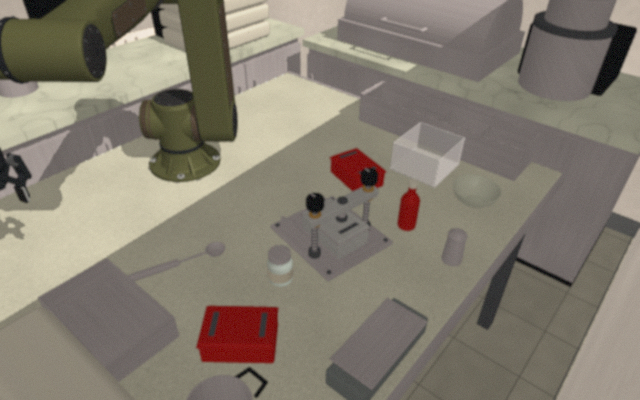

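View pics/side0.png

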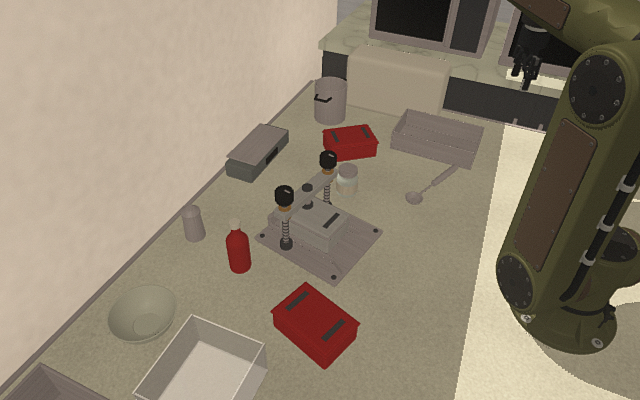

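```bash
cat > h.py <<'E'
import numpy as np,cv2
def cam(c):
    f=200/np.tan(np.radians(float(c["fov_y"]))/2)
    K=np.array([[f,0,float(c["cx"])],[0,f,float(c["cy"])],[0,0,1]])
    R=cv2.Rodrigues(np.array(c["rvec"],float))[0];t=np.array(c["tvec"],float).reshape(3)
    return K,R,t
def plane(c,uv,z):
    K,R,t=cam(c);o=-R.T@t;d=R.T@np.linalg.solve(K,[*uv,1]);return o+d*(z-o[2])/d[2]
def tri(a,ua,b,ub):
    P=[K@np.c_[R,t] for K,R,t in(cam(a),cam(b))]
    X=cv2.triangulatePoints(*P,np.array(ua,float).reshape(2,1),np.array(ub,float).reshape(2,1)).ravel();return X[:3]/X[3]
def proj(c,X):
    K,R,t=cam(c);p=K@(R@np.array(X)+t);return p[:2]/p[2]
E
python3 - <<'E'
from h import *
S=np.load("scene0.npz");D=np.load("side0.npz")
def blob(c,u,v):
    g=c["pixels"].max(2);m=np.zeros((400,640),np.uint8);m[v-18:v+18,u-18:u+18]=(g<45)[v-18:v+18,u-18:u+18]
    n,l,st,ce=cv2.connectedComponentsWithStats(m);i=1+st[1:,4].argmax();x,y,w,h,a=st[i];print((u,v),st[i],ce[i]);return (x+(w-1)/2,y+(h-1)/2)
L=(blob(S,368,178),blob(D,284,196));R=(blob(S,315,203),blob(D,328,160))
for a,b in(L,R):
    print(tri(S,a,D,b),plane(S,a,.178),plane(D,b,.178))
def crop(c,u,v,n):
    cv2.imwrite(n,cv2.resize(np.ascontiguousarray(c["pixels"][v-75:v+75,u-80:u+80,::-1]),None,fx=5,fy=5,interpolation=2)[:600 if 0 else 750])
a=[cv2.resize(np.ascontiguousarray(c["pixels"][v-65:v+65,u-80:u+80,::-1]),None,fx=4.5,fy=4.5,interpolation=2) for c,u,v in((S,330,225),(D,315,215))]
cv2.imwrite("pics/c1.png",a[0]);cv2.imwrite("pics/c2.png",a[1])
E
```

```text
(368, 178) [361 169  16  17 210] [368.87619048 177.16190476]
(284, 196) [275 185  18  22 304] [283.44407895 195.50657895]
(315, 203) [307 194  17  19 243] [314.84773663 202.90123457]
(328, 160) [320 151  17  18 242] [327.47520661 159.66942149]
[0.63457248 0.10192613 0.17778872] [0.63384241 0.10120345 0.178     ] [0.63541841 0.10276784 0.178     ]
[ 0.59981027 -0.06477099  0.17709532] [ 0.60116403 -0.06547924  0.178     ] [ 0.598839   -0.06415576  0.178     ]
```

View pics/c1.png

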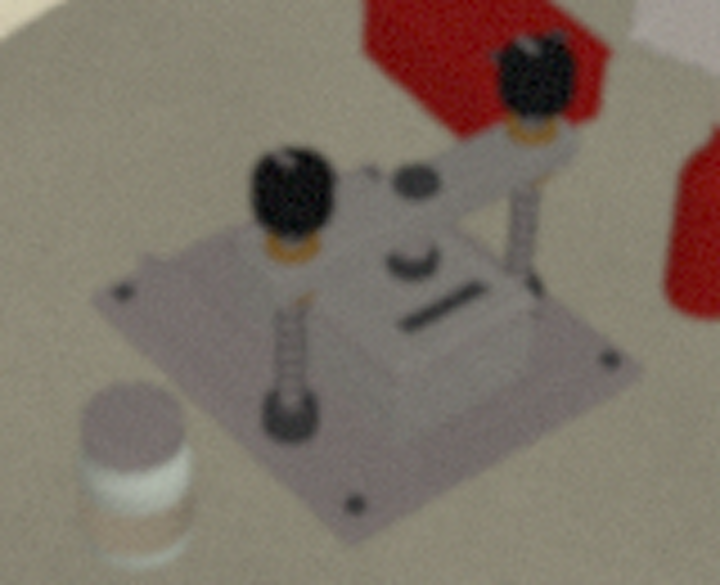

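View pics/c2.png

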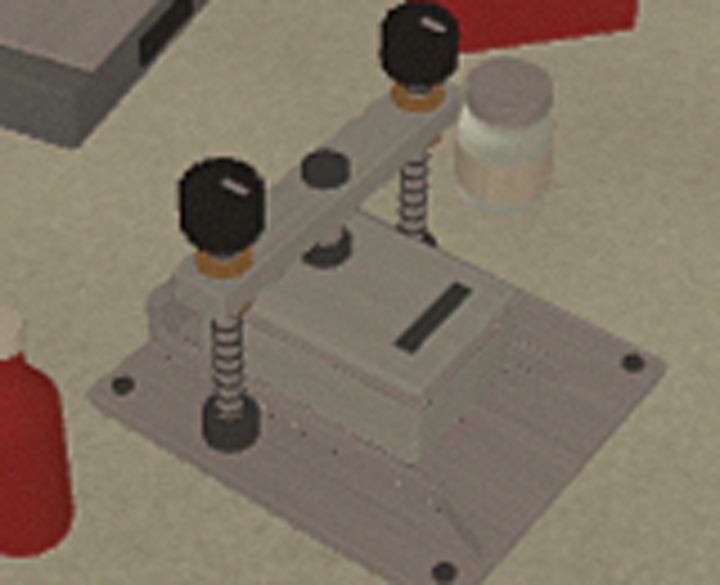

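```bash
cat >> h.py <<'E'
from scipy.spatial.transform import Rotation as Ro
yaw=-0.2055;PX=np.array([np.cos(yaw),np.sin(yaw)]);PY=np.array([-PX[1],PX[0]]);O=np.array([.6172,.0186])
def P(x,y): return O+x*PX+y*PY
def toolR(s): return Ro.from_quat(np.roll(s["tool_rot"],-1))
def ty(s):
    m=toolR(s).as_matrix();return np.arctan2(m[1,1],m[0,1])
E
python3 - <<'E'
from h import *
from bench import r
s=r.state();print(toolR(s).as_matrix().round(3),np.degrees(ty(s)))
a=np.arctan2(PY[1],PY[0]);print("press y dir deg",np.degrees(a))
for x in(-150,-130,-86): print(x,P(x/1e3,0))
p=s["tool_pos"];d=P(-.155,0)-p[:2];print(d,d/.15)
S=np.load("scene0.npz");D=np.load("side0.npz")
# lid front-edge corners in crops: label-facing face; scene & side
for c,o,l in((S,(250,160),[(408,370),(533,295),(405,440)]),(D,(235,150),[(418,392),(510,298),(250,300),(418,462)])):
    for u in l:
        uv=(o[0]+u[0]/4.5,o[1]+u[1]/4.5);z=.075 if u[1]<430 else .012
        w=plane(c,uv,z)[:2]-O;print(u,(w@PX*1e3).round(1),(w@PY*1e3).round(1))
E
```

```text
[[-0.001 -0.362  0.932]
 [ 0.001  0.932  0.362]
 [-1.     0.002 -0.   ]] 111.24512887080584
press y dir deg 78.2257173100616
-150 [0.47035614 0.0492085 ]
-130 [0.48993532 0.04512737]
-86 [0.53300952 0.03614887]
[0.24809449 0.60916391] [1.65396328 4.06109276]
(408, 370) 56.0 -48.9
(533, 295) 51.6 46.2
(405, 440) 47.9 -40.8
(418, 392) -98.7 48.8
(510, 298) -98.2 -39.5
(250, 300) 14.2 47.5
(418, 462) -95.9 41.3
```

Call:
{"name": "apply_moves", "arguments": {"commands": [[[0.33,0.81,0],[0,0,-0.14]],[[0.33,0.81,0],[0,0,-0.14]],[[0.33,0.81,0],[0,0,-0.14]],[[0.33,0.81,0],[0,0,-0.14]]], "gripper": 0}}

```text
time: 0.43
tool_pos: [0.2681, -0.4345, 0.2313]
tool_rot: [0.707, -0.027, 0.706, 0.027]
ft_force: [0.3, -0.0, -0.2]
width: 0.039
```

Call:
{"name": "apply_moves", "arguments": {"commands": [[[0.33,0.81,0],[0,0,-0.135]],[[0.33,0.81,0],[0,0,-0.135]],[[0.33,0.81,0],[0,0,-0.135]],[[0.33,0.81,0],[0,0,-0.135]]]}}

```text
time: 0.77
tool_pos: [0.3172, -0.3134, 0.2311]
tool_rot: [0.704, 0.073, 0.703, -0.073]
ft_force: [0.8, -0.1, 1.7]
width: -0.0001
```

Call:
{"name": "apply_moves", "arguments": {"commands": [[[0.33,0.81,0],[0,0,0]],[[0.33,0.81,0],[0,0,0]],[[0.33,0.81,0],[0,0,0]],[[0.33,0.81,0],[0,0,0]]]}}

```text
time: 1.1
tool_pos: [0.3675, -0.1901, 0.2309]
tool_rot: [0.704, 0.071, 0.703, -0.07]
ft_force: [0.2, -0.7, 0.0]
width: 0.0004
```

Call:
{"name": "apply_moves", "arguments": {"commands": [[[0.33,0.81,0],[0,0,0]],[[0.33,0.81,0],[0,0,0]],[[0.33,0.81,0],[0,0,0]],[[0.33,0.81,0],[0,0,0]]]}}

```text
time: 1.43
tool_pos: [0.4165, -0.0688, 0.2303]
tool_rot: [0.703, 0.071, 0.704, -0.07]
ft_force: [-0.6, -1.2, -0.7]
width: 0.0001
```

Call:
{"name": "apply_moves", "arguments": {"commands": [[[0.33,0.81,0],[0,0,0]],[[0.33,0.81,0],[0,0,0]],[[0.33,0.81,-0.3],[0,0,0]],[[0.33,0.81,-0.6],[0,0,0]],[[0.33,0.81,-0.6],[0,0,0]]]}}

```text
time: 1.85
tool_pos: [0.4637, 0.0498, 0.1365]
tool_rot: [0.702, 0.071, 0.705, -0.072]
ft_force: [-0.1, -0.1, -0.4]
width: -0.0002
```

Call:
{"name": "apply_moves", "arguments": {"commands": [[[0,0,-0.3],[0,0,0]],[[0,0,-0.6],[0,0,0]],[[0.13,-0.027,-0.6],[0,0,0]],[[0.2,-0.042,-0.6],[0,0,0]],[[0.24,-0.05,-0.6],[0,0,0]]]}}

```text
time: 2.27
tool_pos: [0.5008, 0.0397, 0.0496]
tool_rot: [0.702, 0.072, 0.704, -0.073]
ft_force: [-0.7, 0.6, 1.3]
width: -0.0
```

Call:
{"name": "apply_moves", "arguments": {"commands": [[[0.04,-0.008,0],[0,0,0]],[[0.08,-0.016,0],[0,0,0]],[[0.12,-0.025,0],[0,0,0]],[[0.15,-0.031,0],[0,0,0]],[[0.15,-0.031,0],[0,0,0]]]}}

```text
time: 2.68
tool_pos: [0.5244, 0.0361, 0.0517]
tool_rot: [0.704, 0.073, 0.703, -0.072]
ft_force: [-0.2, 0.5, -0.0]
width: 0.0002
```

Call:
{"name": "apply_moves", "arguments": {"commands": [[[0.02,-0.004,0],[0,0,0]],[[0.04,-0.008,0],[0,0,0]],[[0.06,-0.012,0],[0,0,0]]]}}

```text
time: 2.93
tool_pos: [0.5312, 0.0346, 0.0515]
tool_rot: [0.702, 0.072, 0.704, -0.072]
ft_force: [-24.0, 9.0, 16.0]
width: 0.0002
```

```bash
python3 - <<'E'
from h import *
from bench import r,optics
s=r.state();w=np.array(s["tool_pos"][:2])-O;print(w@PX,w@PY,s["ft_force"])
a=[]
for n,u,v in(("scene",330,225),("side",325,215)):
    c=optics.camera(n);np.savez(n+"1.npz",**c)
    a.append(cv2.resize(np.ascontiguousarray(c["pixels"][v-65:v+65,u-65:u+65,::-1]),None,fx=3,fy=3,interpolation=2))
cv2.imwrite("pics/c3.png",np.hstack(a))
E
```

```text
-0.08741651981500886 -0.0018411099153472043 [-24.00722755   8.95949384  15.95430449]
```

View pics/c3.png

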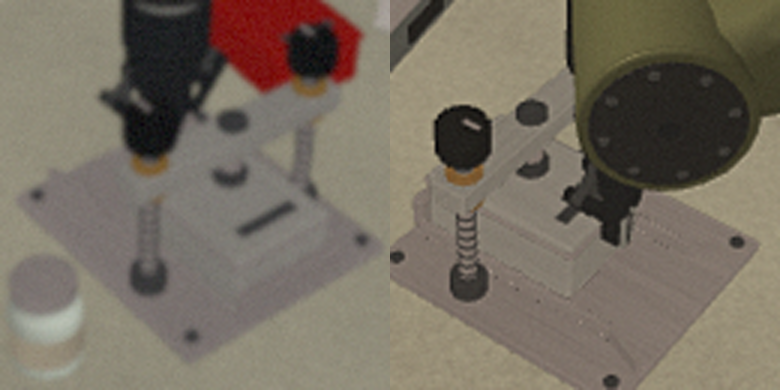

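Call:
{"name": "apply_moves", "arguments": {"commands": [[[0.01,-0.002,0],[0,0,0]],[[0.01,-0.002,0],[0,0,0]],[[0.01,-0.002,0],[0,0,0]]]}}

```text
time: 3.28
tool_pos: [0.5312, 0.0347, 0.0515]
tool_rot: [0.701, 0.072, 0.706, -0.072]
ft_force: [-19.9, 5.2, 12.2]
width: 0.0003
```

```bash
python3 - <<'E'
from h import *
from bench import r
s=r.state();w=np.array(s["tool_pos"][:2])-O;print(w@PX,w@PY,s["ft_force"],s["joints"],np.degrees(ty(s)))
S=np.load("scene1.npz");D=np.load("side1.npz")
# side: front-lid left corner; scene: back end?
for c,o,m,l in((S,(265,160),0,[(232,275),(325,205)]),(D,(260,150),390,[(575,258)])):
    for u in l:
        w=plane(c,(o[0]+(u[0]-m)/3,o[1]+u[1]/3),.075)[:2]-O;print(u,w@PX*1e3,w@PY*1e3)
E
```

```text
-0.08749391650147034 -0.001813423493691991 [-19.89590063   5.24162982  12.19036659] [ 0.44104598 -0.08095144 -0.36326139 -0.00331848 -1.29397717 -2.21543329] 78.28276632813935
(232, 275) 83.24403288935414 -66.98719026069361
(325, 205) 66.77220659962872 48.63062380455374
(575, 258) -84.91683237583591 54.65443363475272
```

Call:
{"name": "apply_moves", "arguments": {"commands": [[[-0.2,0.04,0],[0,0,0]],[[-0.3,0.06,0.2],[0,0,0.05]],[[-0.3,0.06,0.5],[0,0,0.1]],[[-0.3,0.06,0.75],[0,0,0.16]],[[-0.3,0.06,1],[0,0,0.22]],[[-0.3,0.06,1],[0,0,0.28]],[[-0.3,0.06,1],[0,0,0.33]]], "gripper": 85}}

```text
time: 3.87
tool_pos: [0.4906, 0.0435, 0.2049]
tool_rot: [0.688, -0.172, 0.683, 0.173]
ft_force: [-0.3, -0.3, -1.5]
width: 0.0834
```

```bash
python3 - <<'E'
from h import *
from bench import r,optics
s=r.state();print(s["tool_pos"],s["joints"],s["ft_force"],s["moment"],np.array([.6346,.1019])-s["tool_pos"][:2])
D=optics.camera("side");c0=np.load("side0.npz")
for y in(52,-52):
  print(proj(D,[*P(-.075,y/1e3),.075]),proj(D,[*P(-.1,y/1e3),.075]))
u,v=320,215
cv2.imwrite("pics/c4.png",np.hstack([cv2.resize(np.ascontiguousarray(x["pixels"][v-50:v+50,u-60:u+65,::-1]),None,fx=3.2,fy=3.2,interpolation=2) for x in(c0,D)]))
E
```

```text
[0.49061542 0.04349527 0.2049144 ] [ 4.99597982e-01 -2.58735228e-01 -2.38764376e-01  1.04243707e-03
 -1.58350312e+00 -1.57800839e+00] [-0.2585616  -0.27522668 -1.52519804] [0.01793187 0.03636455 0.0248259 ] [0.14398458 0.05840473]
[318.91226408 233.51429956] [327.56834544 238.16158403]
[343.29996005 209.58892897] [351.69898201 213.74009743]
```

View pics/c4.png

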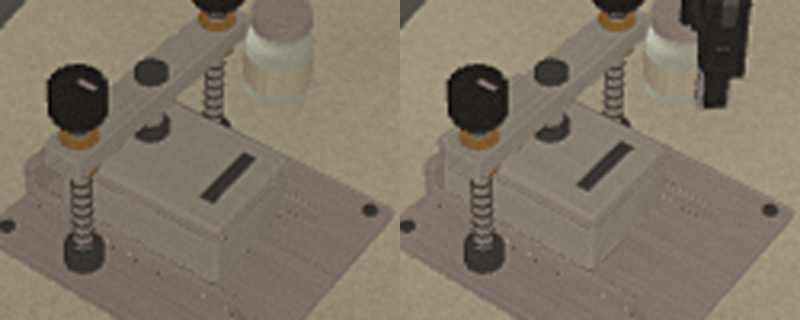

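Call:
{"name": "apply_moves", "arguments": {"commands": [[[0.2,0.1,0.2],[0,0,0.06]],[[0.48,0.2,0.2],[0,0,0.12]],[[0.75,0.3,0.2],[0,0,0.18]],[[0.96,0.39,0.2],[0,0,0.24]],[[0.96,0.39,0.2],[0,0,0.3]],[[0.96,0.39,0.2],[0,0,0.36]],[[0.96,0.39,0.2],[0,0,0.42]],[[0.96,0.39,0.2],[0,0,0.48]],[[0.96,0.39,0.2],[0,0,0.5]]], "gripper": 75}}

```text
time: 4.67
tool_pos: [0.6335, 0.1015, 0.2304]
tool_rot: [0.508, -0.492, 0.509, 0.491]
ft_force: [0.1, -0.1, 0.6]
width: 0.0751
```

```bash
python3 - <<'E'
from h import *
from bench import r,optics
s=r.state();print(s["tool_pos"],s["joints"],s["ft_force"],s["moment"],np.array([.6346,.1019])-s["tool_pos"][:2])
c=optics.camera("wrist");print(c["tool_from_camera"],c["fov_y"],c["cx"],c["cy"])
T=np.linalg.inv(c["tool_from_camera"]);f=200/np.tan(np.radians(c["fov_y"])/2)
m=toolR(s).as_matrix()
def pw(X):
    q=T[:3,:3]@(m.T@(np.array(X)-s["tool_pos"]))+T[:3,3];return (f*q[0]/q[2]+c["cx"],f*q[1]/q[2]+c["cy"])
print("stop",pw([*P(.075,0),.042]),"knobtop",pw([.6346,.1019,.194]),"Rknob",pw([.5998,-.0648,.194]))
for x in(-.075,.075):
  for y in(-.051,.051): print(x,y,pw([*P(x,y),.075]))
cv2.imwrite("pics/w1.png",c["pixels"][:,:,::-1])
E
```

```text
[0.63345029 0.1014963  0.23043296] [ 4.70450206e-01  1.51052783e-01  2.01660011e-01  4.76481703e-04
 -1.62204911e+00 -5.04453829e-01] [ 0.05415062 -0.08949477  0.55962384] [-0.00301452 -0.00915286 -0.03360969] [0.00114971 0.0004037 ]
[[ 3.83820961e-04 -2.83312828e-01  9.59027473e-01 -1.41877749e-01]
 [ 9.99999745e-01  6.86061797e-04 -1.97544659e-04 -6.22315964e-04]
 [-6.01985176e-04  9.59027305e-01  2.83313019e-01 -7.33990737e-02]
 [ 0.00000000e+00  0.00000000e+00  0.00000000e+00  1.00000000e+00]] 61.00446402961388 314.9339675198988 198.62343946453427
stop (np.float64(249.55269905969595), np.float64(72.44294591749008)) knobtop (np.float64(314.04736084583993), np.float64(234.57345966662788)) Rknob (np.float64(382.3762955890636), np.float64(-131.69290361610575))
-0.075 -0.051 (np.float64(435.7601992506561), np.float64(36.74470260616786))
-0.075 0.051 (np.float64(404.5787357996991), np.float64(161.07107922673939))
0.075 -0.051 (np.float64(249.42449724109537), np.float64(0.6891022137841958))
0.075 0.051 (np.float64(235.53582744068171), np.float64(131.5884521193438))
```

View pics/w1.png

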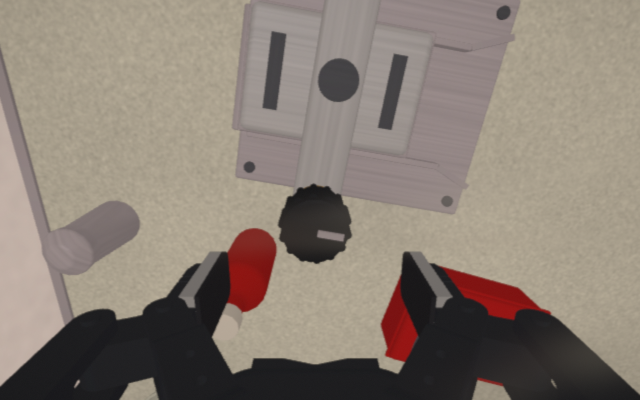

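```bash
python3 - <<'E'
from h import *
from bench import r,optics
s=r.state();c=optics.camera("wrist")
T=np.linalg.inv(c["tool_from_camera"]);f=200/np.tan(np.radians(c["fov_y"])/2);m=toolR(s).as_matrix()
def pw(X):
    q=T[:3,:3]@(m.T@(np.array(X)-s["tool_pos"]))+T[:3,3];return np.array([f*q[0]/q[2]+c["cx"],f*q[1]/q[2]+c["cy"]])
g=np.zeros((400,640),np.uint8);g[170:270,265:365]=(c["pixels"].max(2)<75)[170:270,265:365]
n,l,st,ce=cv2.connectedComponentsWithStats(g);print(st[1+st[1:,4].argmax()])
a=np.linspace(0,6.28,60)
for z in(.162,.194):
    p=np.array([pw([.6346+.02*np.cos(t),.1019+.02*np.sin(t),z]) for t in a]);print(z,p.min(0),p.max(0))
E
```

```text
[ 278  184   73   79 4049]
0.162 [283.57640806 186.16320994] [344.49403763 243.78038764]
0.194 [278.54387549 200.59453292] [349.20576939 266.33173485]
```

Call:
{"name": "apply_moves", "arguments": {"commands": [[[0.006,-0.003,-0.25],[0,0,0]],[[0.006,-0.003,-0.5],[0,0,0]],[[0.006,-0.003,-0.5],[0,0,0]]]}}

```text
time: 5.02
tool_pos: [0.63, 0.1007, 0.1466]
tool_rot: [0.506, -0.487, 0.514, 0.492]
ft_force: [-1.0, -0.6, -2.6]
width: 0.0748
```

Call:
{"name": "apply_moves", "arguments": {"commands": [[[0,0,0],[0,0,0]],[[0,0,0],[0,0,0]],[[0,0,0],[0,0,0]],[[0,0,0],[0,0,0]],[[0,0,0],[0,0,0]]], "gripper": 30, "force": 80}}

```text
time: 5.43
tool_pos: [0.6338, 0.1012, 0.1605]
tool_rot: [0.51, -0.491, 0.509, 0.49]
ft_force: [-7.4, 0.8, 4.8]
width: 0.0382
```

```bash
cat > st.py <<'E'
from h import *
from bench import r
s=r.state();print(s["time"],np.round(s["tool_pos"],4),"j6",round(s["joints"][5],3),"F",np.round(s["ft_force"],1),"M",np.round(s["moment"],3),"eff6",round(s["joint_efforts"][5],3),"w",round(s["width"],4),"ty",round(ty(s),4))
E
python3 st.py
```

```text
5.4333 [0.6338 0.1012 0.1605] j6 -0.508 F [-7.4  0.8  4.8] M [ 0.163  2.795 -0.07 ] eff6 0.095 w 0.0382 ty 3.1035
```

Call:
{"name": "apply_moves", "arguments": {"commands": [[[0,0,0],[0,0,-0.03]],[[0,0,0],[0,0,-0.06]],[[0,0,0],[0,0,-0.09]],[[0,0,0],[0,0,-0.12]]]}}

```text
time: 5.77
tool_pos: [0.6336, 0.1012, 0.1605]
tool_rot: [0.568, -0.422, 0.567, 0.422]
ft_force: [-8.9, 0.2, 5.8]
width: 0.0381
```

```bash
python3 st.py
```

```text
5.7667 [0.6336 0.1012 0.1605] j6 -0.762 F [-8.9  0.2  5.8] M [0.137 3.065 0.306] eff6 0.688 w 0.0381 ty 2.8499
```

Call:
{"name": "apply_moves", "arguments": {"commands": [[[0,0,0],[0,0,-0.03]],[[0,0,0],[0,0,-0.06]],[[0,0,0],[0,0,-0.09]],[[0,0,0],[0,0,-0.12]]]}}

```text
time: 6.1
tool_pos: [0.6334, 0.1013, 0.1605]
tool_rot: [0.616, -0.348, 0.615, 0.348]
ft_force: [-10.6, 0.3, 6.3]
width: 0.0384
```

```bash
python3 st.py
```

```text
6.1 [0.6334 0.1013 0.1605] j6 -1.013 F [-10.6   0.3   6.3] M [0.189 3.402 0.33 ] eff6 0.687 w 0.0384 ty 2.5987
```

Call:
{"name": "apply_moves", "arguments": {"commands": [[[0,0,0],[0,0,0]],[[0,0,0],[0,0,0]]]}}

```text
time: 6.27
tool_pos: [0.6334, 0.1013, 0.1605]
tool_rot: [0.616, -0.348, 0.615, 0.348]
ft_force: [-10.7, 0.2, 6.0]
width: 0.0383
```

```bash
python3 st.py
```

```text
6.2667 [0.6334 0.1013 0.1605] j6 -1.011 F [-10.7   0.2   6. ] M [ 0.346  3.345 -0.311] eff6 0.229 w 0.0383 ty 2.6004
```

Call:
{"name": "apply_moves", "arguments": {"commands": [[[0,0,0],[0,0,0]],[[0,0,0],[0,0,0]],[[0,0,0.25],[0,0,0]],[[0,0,0.36],[0,0,0.06]],[[-0.06,-0.25,0.36],[0,0,0.12]],[[-0.12,-0.5,0.36],[0,0,0.18]],[[-0.17,-0.75,0.36],[0,0,0.24]],[[-0.22,-1,0.36],[0,0,0.24]]], "gripper": 62}}

```text
time: 6.93
tool_pos: [0.601, -0.0502, 0.2122]
tool_rot: [0.508, -0.493, 0.507, 0.492]
ft_force: [0.2, -0.6, -0.1]
width: 0.0619
```

Call:
{"name": "apply_moves", "arguments": {"commands": [[[-0.02,-0.11,0],[0,0,0]],[[-0.02,-0.11,0],[0,0,0]],[[-0.02,-0.11,0],[0,0,0]]]}}

```text
time: 7.18
tool_pos: [0.5983, -0.0664, 0.2118]
tool_rot: [0.511, -0.491, 0.509, 0.489]
ft_force: [0.5, 0.1, -0.6]
width: 0.0619
```

```bash
python3 st.py;python3 - <<'E'
from h import *
from bench import r,optics
s=r.state();c=optics.camera("wrist")
T=np.linalg.inv(c["tool_from_camera"]);f=200/np.tan(np.radians(c["fov_y"])/2);m=toolR(s).as_matrix()
def pw(X):
    q=T[:3,:3]@(m.T@(np.array(X)-s["tool_pos"]))+T[:3,3];return np.array([f*q[0]/q[2]+c["cx"],f*q[1]/q[2]+c["cy"]])
a=np.linspace(0,6.28,60)
p=np.array([pw([.5986+.02*np.cos(t),-.0653+.02*np.sin(t),z]) for t in a for z in(.162,.194)]);lo,hi=p.min(0),p.max(0);print(lo,hi)
x0,y0=(lo-15).astype(int);x1,y1=(hi+15).astype(int)
g=np.zeros((400,640),np.uint8);g[y0:y1,x0:x1]=(c["pixels"].max(2)<75)[y0:y1,x0:x1]
n,l,st,ce=cv2.connectedComponentsWithStats(g);b=st[1+st[1:,4].argmax()];print(b[:2],b[:2]+b[2:4],b[4]);cv2.imwrite("pics/w2.png",c["pixels"][:,:,::-1])
E
```

```text
7.1833 [ 0.5983 -0.0664  0.2118] j6 -0.262 F [ 0.5  0.1 -0.6] M [0.068 0.016 0.007] eff6 0.091 w 0.0619 ty 3.1016
[276.77888625 195.13753197] [354.68225898 284.23539929]
[275 195] [366 299] 5508
```

Call:
{"name": "apply_moves", "arguments": {"commands": [[[0.002,0.006,-0.2],[0,0,0]],[[0.002,0.006,-0.36],[0,0,0]],[[0.002,0.006,-0.36],[0,0,0]],[[0.002,0.006,-0.36],[0,0,0]]]}}

```text
time: 7.57
tool_pos: [0.5979, -0.0637, 0.1556]
tool_rot: [0.508, -0.49, 0.51, 0.491]
ft_force: [0.6, -0.1, 1.1]
width: 0.062
```

Call:
{"name": "apply_moves", "arguments": {"commands": [[[0,0,0],[0,0,0]],[[0,0,0],[0,0,0]],[[0,0,0],[0,0,0]],[[0,0,0],[0,0,0]]], "gripper": 30}}

```text
time: 7.9
tool_pos: [0.5986, -0.0642, 0.1592]
tool_rot: [0.51, -0.491, 0.509, 0.49]
ft_force: [-3.3, 2.7, 6.8]
width: 0.0384
```

```bash
python3 st.py
```

```text
7.9 [ 0.5986 -0.0642  0.1592] j6 -0.263 F [-3.3  2.7  6.8] M [ 0.816  1.69  -0.017] eff6 0.017 w 0.0384 ty 3.1045
```

Call:
{"name": "apply_moves", "arguments": {"commands": [[[0,0,0],[0,0,-0.03]],[[0,0,0],[0,0,-0.06]],[[0,0,0],[0,0,-0.09]],[[0,0,0],[0,0,-0.12]]]}}

```text
time: 8.23
tool_pos: [0.5986, -0.0642, 0.1591]
tool_rot: [0.568, -0.423, 0.566, 0.422]
ft_force: [-4.3, 1.7, 6.4]
width: 0.0382
```

```bash
python3 st.py
```

```text
8.2333 [ 0.5986 -0.0642  0.1591] j6 -0.517 F [-4.3  1.7  6.4] M [0.732 1.604 0.262] eff6 0.697 w 0.0382 ty 2.8507
```

Call:
{"name": "apply_moves", "arguments": {"commands": [[[0,0,0],[0,0,-0.03]],[[0,0,0],[0,0,-0.06]],[[0,0,0],[0,0,-0.09]],[[0,0,0],[0,0,-0.12]]]}}

```text
time: 8.57
tool_pos: [0.5986, -0.0642, 0.1592]
tool_rot: [0.616, -0.348, 0.615, 0.347]
ft_force: [-3.9, 1.9, 5.1]
width: 0.0384
```

```bash
python3 st.py
```

```text
8.5667 [ 0.5986 -0.0642  0.1592] j6 -0.768 F [-3.9  1.9  5.1] M [0.721 1.439 0.308] eff6 0.696 w 0.0384 ty 2.5993
```

Call:
{"name": "apply_moves", "arguments": {"commands": [[[0,0,0],[0,0,-0.03]],[[0,0,0],[0,0,-0.06]],[[0,0,0],[0,0,-0.09]],[[0,0,0],[0,0,-0.12]]]}}

```text
time: 8.9
tool_pos: [0.5986, -0.0642, 0.1591]
tool_rot: [0.655, -0.268, 0.653, 0.268]
ft_force: [-4.4, 1.7, 5.7]
width: 0.0385
```

```bash
python3 st.py
```

```text
8.9 [ 0.5986 -0.0642  0.1591] j6 -1.02 F [-4.4  1.7  5.7] M [0.686 1.473 0.287] eff6 0.696 w 0.0385 ty 2.348
```

Call:
{"name": "apply_moves", "arguments": {"commands": [[[0,0,0],[0,0,-0.03]],[[0,0,0],[0,0,-0.06]],[[0,0,0],[0,0,-0.09]],[[0,0,0],[0,0,-0.12]]]}}

```text
time: 9.23
tool_pos: [0.5986, -0.0642, 0.1591]
tool_rot: [0.684, -0.184, 0.682, 0.184]
ft_force: [-4.5, 2.8, 6.0]
width: 0.0385
```

```bash
python3 st.py
```

```text
9.2333 [ 0.5986 -0.0642  0.1591] j6 -1.271 F [-4.5  2.8  6. ] M [0.684 1.435 0.279] eff6 0.696 w 0.0385 ty 2.0967
```

Call:
{"name": "apply_moves", "arguments": {"commands": [[[0,0,0],[0,0,0]],[[0,0,0],[0,0,0]],[[0,0,0.25],[0,0,0]],[[0,0,0.36],[0,0,0.06]],[[0.06,0.25,0.36],[0,0,0.12]],[[0.12,0.5,0.36],[0,0,0.18]],[[0.17,0.75,0.36],[0,0,0.24]],[[0.22,1,0.36],[0,0,0.3]]], "gripper": 62}}

```text
time: 9.9
tool_pos: [0.6316, 0.0869, 0.2109]
tool_rot: [0.592, -0.388, 0.591, 0.387]
ft_force: [0.7, -0.5, -0.1]
width: 0.0619
```

Call:
{"name": "apply_moves", "arguments": {"commands": [[[0.01,0.105,0],[0,0,0.06]],[[0.01,0.105,0],[0,0,0.12]],[[0.01,0.105,0],[0,0,0.18]],[[0.01,0.105,0],[0,0,0.18]]]}}

```text
time: 10.23
tool_pos: [0.6329, 0.1019, 0.2104]
tool_rot: [0.509, -0.492, 0.508, 0.491]
ft_force: [-0.7, -0.1, 0.1]
width: 0.0615
```

```bash
python3 st.py
```

```text
10.2333 [0.6329 0.1019 0.2104] j6 -0.505 F [-0.7 -0.1  0.1] M [-0.041 -0.041  0.041] eff6 1.725 w 0.0615 ty 3.1076
```

Call:
{"name": "apply_moves", "arguments": {"commands": [[[0,-0.004,-0.2],[0,0,0]],[[0,-0.004,-0.35],[0,0,0]],[[0,-0.004,-0.35],[0,0,0]],[[0,-0.004,-0.35],[0,0,0]]]}}

```text
time: 10.57
tool_pos: [0.6322, 0.1, 0.1571]
tool_rot: [0.51, -0.489, 0.512, 0.489]
ft_force: [-0.2, -0.2, 1.1]
width: 0.0621
```

Call:
{"name": "apply_moves", "arguments": {"commands": [[[0,0,0],[0,0,0]],[[0,0,0],[0,0,0]],[[0,0,0],[0,0,0]],[[0,0,0],[0,0,0]]], "gripper": 30}}

```text
time: 10.9
tool_pos: [0.6337, 0.1006, 0.1606]
tool_rot: [0.511, -0.49, 0.509, 0.489]
ft_force: [0.6, 0.4, 6.2]
width: 0.0382
```

Call:
{"name": "apply_moves", "arguments": {"commands": [[[0,0,0],[0,0,-0.03]],[[0,0,0],[0,0,-0.06]],[[0,0,0],[0,0,-0.09]],[[0,0,0],[0,0,-0.12]]]}}

```text
time: 11.23
tool_pos: [0.6334, 0.1006, 0.1607]
tool_rot: [0.569, -0.422, 0.567, 0.421]
ft_force: [-2.3, -0.4, 7.5]
width: 0.0377
```

```bash
python3 st.py
```

```text
11.2333 [0.6334 0.1006 0.1607] j6 -0.765 F [-2.3 -0.4  7.5] M [0.011 0.752 0.339] eff6 0.693 w 0.0377 ty 2.8468
```

Call:
{"name": "apply_moves", "arguments": {"commands": [[[0,0,0],[0,0,-0.03]],[[0,0,0],[0,0,-0.06]],[[0,0,0],[0,0,-0.09]],[[0,0,0],[0,0,-0.12]]]}}

```text
time: 11.57
tool_pos: [0.633, 0.1008, 0.1606]
tool_rot: [0.617, -0.347, 0.615, 0.346]
ft_force: [-4.1, 1.2, 7.1]
width: 0.0384
```

```bash
python3 st.py
```

```text
11.5667 [0.633  0.1008 0.1606] j6 -1.016 F [-4.1  1.2  7.1] M [0.121 1.271 0.303] eff6 0.689 w 0.0384 ty 2.5956
```

Call:
{"name": "apply_moves", "arguments": {"commands": [[[0,0,0],[0,0,-0.03]],[[0,0,0],[0,0,-0.06]],[[0,0,0],[0,0,-0.09]],[[0,0,0],[0,0,-0.12]]]}}

```text
time: 11.9
tool_pos: [0.6327, 0.101, 0.1606]
tool_rot: [0.656, -0.267, 0.654, 0.267]
ft_force: [-6.0, 2.1, 8.3]
width: 0.0382
```

```bash
python3 st.py
```

```text
11.9 [0.6327 0.101  0.1606] j6 -1.267 F [-6.   2.1  8.3] M [0.3   1.746 0.289] eff6 0.687 w 0.0382 ty 2.3446
```

Call:
{"name": "apply_moves", "arguments": {"commands": [[[0,0,0],[0,0,-0.03]],[[0,0,0],[0,0,-0.06]],[[0,0,0],[0,0,-0.09]],[[0,0,0],[0,0,-0.12]]]}}

```text
time: 12.23
tool_pos: [0.6325, 0.1013, 0.1606]
tool_rot: [0.684, -0.183, 0.682, 0.183]
ft_force: [-7.7, 3.7, 8.4]
width: 0.0384
```

```bash
python3 st.py
```

```text
12.2333 [0.6325 0.1013 0.1606] j6 -1.519 F [-7.7  3.7  8.4] M [0.503 2.139 0.318] eff6 0.685 w 0.0384 ty 2.0936
```

Call:
{"name": "apply_moves", "arguments": {"commands": [[[0,0,0],[0,0,0]],[[0,0,0],[0,0,0]],[[0,0,0.25],[0,0,0]],[[0,0,0.36],[0,0,0.06]],[[-0.06,-0.25,0.36],[0,0,0.12]],[[-0.12,-0.5,0.36],[0,0,0.18]],[[-0.17,-0.75,0.36],[0,0,0.24]],[[-0.22,-1,0.36],[0,0,0.3]]], "gripper": 62}}

```text
time: 12.9
tool_pos: [0.5992, -0.0505, 0.2118]
tool_rot: [0.592, -0.387, 0.592, 0.387]
ft_force: [-0.1, 0.2, -0.4]
width: 0.0622
```

Call:
{"name": "apply_moves", "arguments": {"commands": [[[-0.01,-0.105,0],[0,0,0.06]],[[-0.01,-0.105,0],[0,0,0.12]],[[-0.01,-0.105,0],[0,0,0.18]],[[-0.01,-0.105,0],[0,0,0.18]]]}}

```text
time: 13.23
tool_pos: [0.5981, -0.0656, 0.2116]
tool_rot: [0.51, -0.49, 0.51, 0.49]
ft_force: [0.3, 0.2, 0.0]
width: 0.062
```

```bash
python3 st.py; python3 - <<'E'
from h import *
from bench import optics
D=optics.camera("side");c0=np.load("side0.npz")
for z in(.142,.142-.009): print([proj(D,[*P(x,.1075),z]).round(1).tolist() for x in(.017,-.017)])
u,v=290,205
cv2.imwrite("pics/c5.png",np.hstack([cv2.resize(np.ascontiguousarray(x["pixels"][v-45:v+45,u-35:u+45,::-1]),None,fx=5,fy=5,interpolation=2) for x in(c0,D)]))
E
```

```text
13.2333 [ 0.5981 -0.0656  0.2116] j6 -0.264 F [0.3 0.2 0. ] M [-0.014  0.033 -0.026] eff6 1.736 w 0.062 ty 3.1009
[[272.5, 209.5], [284.1, 215.7]]
[[272.7, 212.3], [284.2, 218.6]]
```

View pics/c5.png

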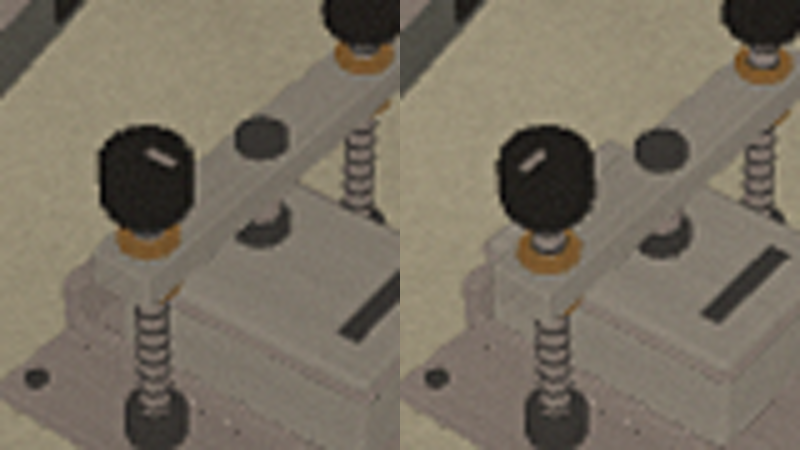

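Call:
{"name": "apply_moves", "arguments": {"commands": [[[0.003,0.004,-0.2],[0,0,0]],[[0.003,0.004,-0.36],[0,0,0]],[[0.003,0.004,-0.36],[0,0,0]],[[0.003,0.004,-0.36],[0,0,0]]]}}

```text
time: 13.62
tool_pos: [0.598, -0.0642, 0.1568]
tool_rot: [0.511, -0.488, 0.513, 0.489]
ft_force: [0.2, 1.1, 1.2]
width: 0.0624
```

Call:
{"name": "apply_moves", "arguments": {"commands": [[[0,0,0],[0,0,0]],[[0,0,0],[0,0,0]],[[0,0,0],[0,0,0]],[[0,0,0],[0,0,0]]], "gripper": 30}}

```text
time: 13.95
tool_pos: [0.5985, -0.0643, 0.1607]
tool_rot: [0.512, -0.489, 0.511, 0.488]
ft_force: [-5.5, 1.1, 5.3]
width: 0.0385
```

Call:
{"name": "apply_moves", "arguments": {"commands": [[[0,0,0],[0,0,-0.03]],[[0,0,0],[0,0,-0.06]],[[0,0,0],[0,0,-0.09]],[[0,0,0],[0,0,-0.12]]]}}

```text
time: 14.28
tool_pos: [0.5985, -0.0643, 0.1607]
tool_rot: [0.569, -0.42, 0.569, 0.42]
ft_force: [-5.1, 1.1, 4.7]
width: 0.038
```

```bash
python3 st.py
```

```text
14.2833 [ 0.5985 -0.0643  0.1607] j6 -0.525 F [-5.1  1.1  4.7] M [0.424 2.09  0.322] eff6 0.696 w 0.038 ty 2.8423
```

Call:
{"name": "apply_moves", "arguments": {"commands": [[[0,0,0],[0,0,-0.03]],[[0,0,0],[0,0,-0.06]],[[0,0,0],[0,0,-0.09]],[[0,0,0],[0,0,-0.12]]]}}

```text
time: 14.62
tool_pos: [0.5985, -0.0643, 0.1607]
tool_rot: [0.617, -0.345, 0.617, 0.345]
ft_force: [-5.8, 0.3, 5.3]
width: 0.0383
```

```bash
python3 st.py
```

```text
14.6167 [ 0.5985 -0.0643  0.1607] j6 -0.777 F [-5.8  0.3  5.3] M [0.489 2.085 0.285] eff6 0.696 w 0.0383 ty 2.591
```

Call:
{"name": "apply_moves", "arguments": {"commands": [[[0,0,0],[0,0,-0.03]],[[0,0,0],[0,0,-0.06]],[[0,0,0],[0,0,-0.09]],[[0,0,0],[0,0,-0.12]]]}}

```text
time: 14.95
tool_pos: [0.5985, -0.0643, 0.1607]
tool_rot: [0.656, -0.265, 0.655, 0.265]
ft_force: [-6.0, 0.1, 4.6]
width: 0.0382
```

```bash
python3 st.py
```

```text
14.95 [ 0.5985 -0.0643  0.1607] j6 -1.028 F [-6.   0.1  4.6] M [0.568 2.035 0.296] eff6 0.695 w 0.0382 ty 2.3396
```

Call:
{"name": "apply_moves", "arguments": {"commands": [[[0,0,0],[0,0,-0.03]],[[0,0,0],[0,0,-0.06]],[[0,0,0],[0,0,-0.09]],[[0,0,0],[0,0,-0.12]]]}}

```text
time: 15.28
tool_pos: [0.5985, -0.0643, 0.1607]
tool_rot: [0.684, -0.181, 0.683, 0.181]
ft_force: [-5.5, 1.6, 5.2]
width: 0.0381
```

```bash
python3 st.py
```

```text
15.2833 [ 0.5985 -0.0643  0.1607] j6 -1.279 F [-5.5  1.6  5.2] M [0.553 2.061 0.285] eff6 0.696 w 0.0381 ty 2.0883
```

Call:
{"name": "apply_moves", "arguments": {"commands": [[[0,0,0],[0,0,0]],[[0,0,0],[0,0,0]],[[0,0,0.25],[0,0,0]],[[0,0,0.36],[0,0,0.06]],[[0.06,0.25,0.36],[0,0,0.12]],[[0.12,0.5,0.36],[0,0,0.18]],[[0.17,0.75,0.36],[0,0,0.24]],[[0.22,1,0.36],[0,0,0.3]]], "gripper": 62}}

```text
time: 15.95
tool_pos: [0.6323, 0.0873, 0.213]
tool_rot: [0.594, -0.385, 0.592, 0.385]
ft_force: [1.5, 0.5, 0.9]
width: 0.0621
```

Call:
{"name": "apply_moves", "arguments": {"commands": [[[0.01,0.105,0],[0,0,0.06]],[[0.01,0.105,0],[0,0,0.12]],[[0.01,0.105,0],[0,0,0.18]],[[0.01,0.105,0],[0,0,0.18]]]}}

```text
time: 16.28
tool_pos: [0.6336, 0.1021, 0.2124]
tool_rot: [0.511, -0.49, 0.51, 0.489]
ft_force: [0.2, -0.3, -0.2]
width: 0.0622
```

```bash
python3 st.py
```

```text
16.2833 [0.6336 0.1021 0.2124] j6 -0.513 F [ 0.2 -0.3 -0.2] M [ 0.025 -0.035  0.024] eff6 1.726 w 0.0622 ty 3.0997
```

Call:
{"name": "apply_moves", "arguments": {"commands": [[[-0.004,-0.005,-0.2],[0,0,0]],[[-0.004,-0.005,-0.36],[0,0,0]],[[-0.004,-0.005,-0.36],[0,0,0]],[[-0.004,-0.005,-0.36],[0,0,0]]]}}

```text
time: 16.62
tool_pos: [0.6322, 0.1001, 0.1572]
tool_rot: [0.512, -0.487, 0.513, 0.487]
ft_force: [-0.0, -0.0, 1.4]
width: 0.0621
```

Call:
{"name": "apply_moves", "arguments": {"commands": [[[0,0,0],[0,0,0]],[[0,0,0],[0,0,0]],[[0,0,0],[0,0,0]],[[0,0,0],[0,0,0]]], "gripper": 30}}

```text
time: 16.95
tool_pos: [0.6337, 0.1007, 0.1609]
tool_rot: [0.513, -0.489, 0.511, 0.487]
ft_force: [0.6, -0.5, 6.4]
width: 0.0384
```

Call:
{"name": "apply_moves", "arguments": {"commands": [[[0,0,0],[0,0,-0.03]],[[0,0,0],[0,0,-0.06]],[[0,0,0],[0,0,-0.09]],[[0,0,0],[0,0,-0.12]]]}}

```text
time: 17.28
tool_pos: [0.6334, 0.1008, 0.1609]
tool_rot: [0.571, -0.42, 0.568, 0.418]
ft_force: [-2.0, 0.4, 6.9]
width: 0.0382
```

```bash
python3 st.py
```

```text
17.2833 [0.6334 0.1008 0.1609] j6 -0.772 F [-2.   0.4  6.9] M [0.027 0.691 0.3  ] eff6 0.662 w 0.0382 ty 2.8393
```

Call:
{"name": "apply_moves", "arguments": {"commands": [[[0,0,0],[0,0,-0.03]],[[0,0,0],[0,0,-0.06]],[[0,0,0],[0,0,-0.09]],[[0,0,0],[0,0,-0.12]]]}}

```text
time: 17.62
tool_pos: [0.6331, 0.1009, 0.1608]
tool_rot: [0.619, -0.345, 0.616, 0.344]
ft_force: [-3.7, -0.3, 7.5]
width: 0.0379
```

```bash
python3 st.py
```

```text
17.6167 [0.6331 0.1009 0.1608] j6 -1.024 F [-3.7 -0.3  7.5] M [0.134 1.093 0.335] eff6 0.63 w 0.0379 ty 2.5882
```

Call:
{"name": "apply_moves", "arguments": {"commands": [[[0,0,0],[0,0,-0.03]],[[0,0,0],[0,0,-0.06]],[[0,0,0],[0,0,-0.09]],[[0,0,0],[0,0,-0.12]]]}}

```text
time: 17.95
tool_pos: [0.6328, 0.1011, 0.1608]
tool_rot: [0.657, -0.265, 0.655, 0.264]
ft_force: [-5.7, 1.6, 8.7]
width: 0.0384
```

```bash
python3 st.py
```

```text
17.95 [0.6328 0.1011 0.1608] j6 -1.275 F [-5.7  1.6  8.7] M [0.238 1.516 0.403] eff6 0.598 w 0.0384 ty 2.3373
```

Call:
{"name": "apply_moves", "arguments": {"commands": [[[0,0,0],[0,0,-0.03]],[[0,0,0],[0,0,-0.06]],[[0,0,0],[0,0,-0.09]],[[0,0,0],[0,0,-0.12]]]}}

```text
time: 18.28
tool_pos: [0.6326, 0.1014, 0.1608]
tool_rot: [0.685, -0.18, 0.683, 0.18]
ft_force: [-5.8, 2.6, 8.0]
width: 0.0381
```

```bash
python3 st.py
```

```text
18.2833 [0.6326 0.1014 0.1608] j6 -1.526 F [-5.8  2.6  8. ] M [0.486 1.893 0.441] eff6 0.565 w 0.0381 ty 2.0863
```

Call:
{"name": "apply_moves", "arguments": {"commands": [[[0,0,0],[0,0,-0.03]],[[0,0,0],[0,0,-0.03]]]}}

```text
time: 18.45
tool_pos: [0.6326, 0.1014, 0.1608]
tool_rot: [0.69, -0.158, 0.688, 0.159]
ft_force: [-6.5, 3.2, 7.8]
width: 0.0384
```

```bash
python3 st.py
```

```text
18.45 [0.6326 0.1014 0.1608] j6 -1.59 F [-6.5  3.2  7.8] M [ 0.578  1.956 -0.181] eff6 -0.563 w 0.0384 ty 2.0228
```

Call:
{"name": "apply_moves", "arguments": {"commands": [[[0,0,0],[0,0,0]],[[0,0,0],[0,0,0]],[[0,0,0.25],[0,0,0]],[[0,0,0.36],[0,0,0.06]],[[-0.06,-0.25,0.36],[0,0,0.12]],[[-0.12,-0.5,0.36],[0,0,0.18]],[[-0.17,-0.75,0.36],[0,0,0.24]],[[-0.22,-1,0.36],[0,0,0.3]]], "gripper": 62}}

```text
time: 19.12
tool_pos: [0.5991, -0.0504, 0.2119]
tool_rot: [0.606, -0.365, 0.605, 0.365]
ft_force: [0.4, -0.1, 0.5]
width: 0.0619
```

Call:
{"name": "apply_moves", "arguments": {"commands": [[[-0.01,-0.105,0],[0,0,0.06]],[[-0.01,-0.105,0],[0,0,0.12]],[[-0.01,-0.105,0],[0,0,0.18]],[[-0.01,-0.105,0],[0,0,0.22]]]}}

```text
time: 19.45
tool_pos: [0.598, -0.0656, 0.2117]
tool_rot: [0.507, -0.493, 0.507, 0.493]
ft_force: [0.4, 0.0, -0.2]
width: 0.062
```

```bash
python3 st.py
```

```text
19.45 [ 0.598  -0.0656  0.2117] j6 -0.25 F [ 0.4  0.  -0.2] M [ 0.018 -0.016 -0.011] eff6 -0.844 w 0.062 ty 3.115
```

Call:
{"name": "apply_moves", "arguments": {"commands": [[[0.003,0.004,-0.2],[0,0,0]],[[0.003,0.004,-0.36],[0,0,0]],[[0.003,0.004,-0.36],[0,0,0]],[[0.003,0.004,-0.36],[0,0,0]]]}}

```text
time: 19.78
tool_pos: [0.5979, -0.0646, 0.1568]
tool_rot: [0.507, -0.492, 0.509, 0.492]
ft_force: [-0.1, -0.1, 1.1]
width: 0.0619
```

Call:
{"name": "apply_moves", "arguments": {"commands": [[[0,0,0],[0,0,0]],[[0,0,0],[0,0,0]],[[0,0,0],[0,0,0]],[[0,0,0],[0,0,0]]], "gripper": 30}}

```text
time: 20.12
tool_pos: [0.5985, -0.0644, 0.1606]
tool_rot: [0.508, -0.493, 0.508, 0.492]
ft_force: [-5.0, 1.0, 3.9]
width: 0.0385
```

```bash
python3 st.py
```

```text
20.1167 [ 0.5985 -0.0644  0.1606] j6 -0.257 F [-5.   1.   3.9] M [ 0.301  1.878 -0.075] eff6 0.076 w 0.0385 ty 3.1101
```

Call:
{"name": "apply_moves", "arguments": {"commands": [[[0,0,0],[0,0,-0.03]],[[0,0,0],[0,0,-0.06]],[[0,0,0],[0,0,-0.09]],[[0,0,0],[0,0,-0.12]]]}}

```text
time: 20.45
tool_pos: [0.5985, -0.0644, 0.1607]
tool_rot: [0.566, -0.424, 0.566, 0.423]
ft_force: [-4.8, 0.6, 6.0]
width: 0.0381
```

```bash
python3 st.py
```

```text
20.45 [ 0.5985 -0.0644  0.1607] j6 -0.511 F [-4.8  0.6  6. ] M [0.235 1.94  0.413] eff6 0.577 w 0.0381 ty 2.8566
```

Call:
{"name": "apply_moves", "arguments": {"commands": [[[0,0,0],[0,0,-0.03]],[[0,0,0],[0,0,-0.06]],[[0,0,0],[0,0,-0.09]],[[0,0,0],[0,0,-0.12]]]}}

```text
time: 20.78
tool_pos: [0.5984, -0.0644, 0.1606]
tool_rot: [0.615, -0.35, 0.614, 0.349]
ft_force: [-5.8, 0.5, 5.4]
width: 0.0381
```

```bash
python3 st.py
```

```text
20.7833 [ 0.5984 -0.0644  0.1606] j6 -0.762 F [-5.8  0.5  5.4] M [0.307 1.969 0.488] eff6 0.542 w 0.0381 ty 2.6054
```

Call:
{"name": "apply_moves", "arguments": {"commands": [[[0,0,0],[0,0,-0.03]]]}}

```text
time: 20.87
tool_pos: [0.5984, -0.0644, 0.1606]
tool_rot: [0.626, -0.331, 0.625, 0.33]
ft_force: [-4.9, 0.7, 4.9]
width: 0.0384
```

```bash
python3 st.py
```

```text
20.8667 [ 0.5984 -0.0644  0.1606] j6 -0.825 F [-4.9  0.7  4.9] M [0.299 2.044 0.444] eff6 0.533 w 0.0384 ty 2.5425
```

Call:
{"name": "apply_moves", "arguments": {"commands": [[[0,0,0],[0,0,-0.03]]]}}

```text
time: 20.95
tool_pos: [0.5984, -0.0643, 0.1606]
tool_rot: [0.636, -0.311, 0.635, 0.31]
ft_force: [-6.1, 0.9, 4.5]
width: 0.038
```

```bash
python3 st.py
```

```text
20.95 [ 0.5984 -0.0643  0.1606] j6 -0.888 F [-6.1  0.9  4.5] M [0.352 1.971 0.521] eff6 0.525 w 0.038 ty 2.4797
```

Call:
{"name": "apply_moves", "arguments": {"commands": [[[0,0,0],[0,0,0]],[[0,0,0],[0,0,0.004]],[[0,0,0],[0,0,0.01]]]}}

```text
time: 21.2
tool_pos: [0.5984, -0.0643, 0.1607]
tool_rot: [0.632, -0.318, 0.631, 0.317]
ft_force: [-5.3, 1.1, 5.0]
width: 0.0383
```

```bash
python3 st.py
```

```text
21.2 [ 0.5984 -0.0643  0.1607] j6 -0.865 F [-5.3  1.1  5. ] M [ 0.442  1.97  -0.179] eff6 -0.097 w 0.0383 ty 2.5029
```

Call:
{"name": "apply_moves", "arguments": {"commands": [[[0,0,0],[0,0,0]],[[0,0,0],[0,0,0]],[[0,0,0],[0,0,0]],[[0,0,0.25],[0,0,0]],[[0,0,0.5],[0,0,0]],[[-0.25,0,0.7],[0,0,0]],[[-0.5,0,0.7],[0,0,0]],[[-0.8,0,0.7],[0,0,0]],[[-0.8,0,0.7],[0,0,0]],[[-0.8,0,0.7],[0,0,0]]], "gripper": 64}}

```text
time: 22.03
tool_pos: [0.4773, -0.0643, 0.265]
tool_rot: [0.633, -0.318, 0.63, 0.317]
ft_force: [0.3, 0.0, 1.1]
width: 0.0641
```

```bash
python3 st.py; python3 - <<'E'
from h import *
from bench import optics
c0=np.load("side0.npz");D=optics.camera("side");u,v=305,205
cv2.imwrite("pics/c6.png",np.hstack([cv2.resize(np.ascontiguousarray(x["pixels"][v-80:v+80,u-80:u+60,::-1]),None,fx=2.8,fy=2.8,interpolation=2) for x in(c0,D)]))
E
```

```text
22.0333 [ 0.4773 -0.0643  0.265 ] j6 -0.925 F [0.3 0.  1.1] M [ 0.049 -0.091 -0.015] eff6 -0.087 w 0.0641 ty 2.5031
```

View pics/c6.png

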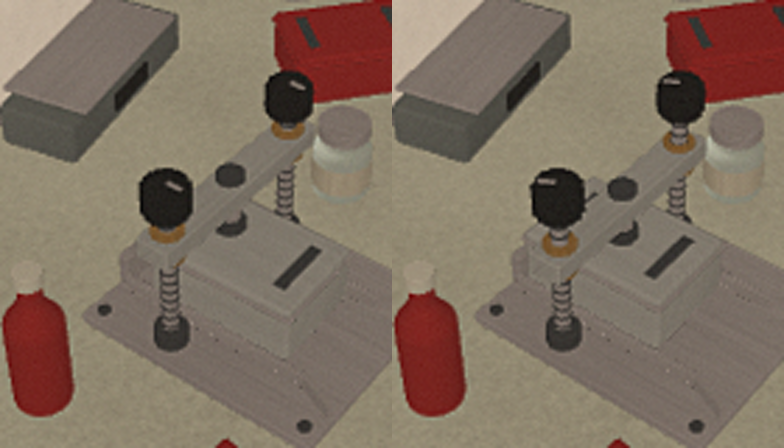

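```bash
python3 -c "
from bench import ticket
print(ticket.finish_job())"
```

```text
the job is handed in; nothing more can be done
None
```

I pushed the mould home, screwed the bar down level until the pad pressed on the lid, and handed the job in at about 22 s. The force there, about 58 N, is an estimate worked out from torque, not a direct measurement.

- **Mould:** under a push of about 24 N it stopped and would not move further. The wrist picture then showed it flush against the back stop. The side camera alone had suggested it was a few millimetres short; I put that down to calibration.
- **Knobs:** I turned them alternately, with neither more than about 0.6 rad ahead. By tool angle they ended at about 2.59 rad (left) and 2.63 rad (right), so the bar should be level.
- **Pad force:** turning torque began to rise once the bar's middle had come down about 10.5 to 11 mm, and I left it at 15.65 mm. The knob torque gave about 64 N and the wrist joint's effort about 52 N. Those readings were noisy, but contact anywhere from about 10.2 to 11.5 mm down gives 50 to 66 N, inside the 42 to 78 N allowed.
- **Last picture:** it showed the bar lowered and level, the bottle and jar where they started, and the gripper clear of everything.

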